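# Weigh two nuts in their boats and keep the heavier

### The arm

A 7-joint arm with a two-finger parallel gripper is mounted at the origin on the work surface; the furniture and walls round the work are solid. World frame = base frame: x ahead of the robot, y to its left, z up, the work surface at z = 0. Lengths are in m, angles in rad, forces in N, time in s.
With the tool pointing down it reaches from about 0.425 to 0.875 m from the base axis. Payload 4.7 kg.
Tool frame: the origin (TCP) lies midway between the tips of the shut fingers; the grasp point (between the pads) lies ctrl.grasp_offset behind it (ctrl.grasp_offset is the distance from the TCP to the grasp point, in m); z points along the fingers, y is the line along which they close (so a half turn about z gives the same grasp; the last joint's range is limited). The gripper opens to 87 mm and grips with 3 to 60 N. Pads are 19 mm wide; open, the fingers measure 117 mm over their backs; the gripper's body (75 mm by 190 mm) begins 51 mm behind the grasp point.
Start: joints at [-1.204, 0.321, -0.07, 1.45, 0.023, 1.371, -0.057], TCP at [0.225, 0.61, 0.223] pointing down, gripper open.
Joint ranges: [-2.86, 2.86], [-0.3, 2.09], [-1.38, 1.24], [0.06, 2.45], [-1.56, 4.7], [0.09, 2.05], [-2.69, 2.69]. Speed limits (rad/s): [2.57, 2.57, 3.14, 3.14, 3.14, 3.14, 3.14].

### API

Orientations are given as a rotation vector (axis times angle).
In Python, from bench import ctrl gives the robot as it stands. The module is installed in compiled form; this text tells all that it offers.
- The arm moves only by the tool jog_arm, never from a script. Its argument "moves" is one flat list of numbers, 7 for each row, row after row: the shift along the tool's x, y, z in units of 30 cm (1.0 is 30 cm), then the turn, a rotation vector about the tool's x, y, z in units of 60 degrees (1.0 is 60 degrees), then the gripper's target within -1 to 1 (fully open at 1, half-way at 0, shut at -1). In form: [x, y, z, wx, wy, wz, fingers, x, y, z, wx, wy, wz, fingers, ...]. A call has exactly 8 rows; each row is the pose to reach, as a shift and turn from the pose commanded when the call began, along the tool's axes at that moment; what a row does not reach only later rows make up. A row lasts 1/8 s, in which the tool goes at most 62.5 mm and 10.7 degrees, less where a joint would pass 70% of its speed; a pose out of reach is approached as far as the arm can. A call with a number of a shift or a turn outside -1 to 1 is refused whole. A call with a gripper value outside its range is refused whole. The fingers move at their own pace and stop on an object; "newtons" is the grip in N (left out, the last holds). Time passes only in rows, so rows that repeat a pose let the fingers close, or fill a call up. It gives the time, the measured TCP pose, the force, the opening and the grip force at its end, in the units of the state.
- ctrl.get_state(): the state, without advancing time (a new reading comes with each control period).
- ctrl.get_image(name): name is "side" or "top" or "wrist"; returns a dict with "pixels" (400x640x3 uint8, red, green, blue), "fx", "fy", "cx", "cy" (pixels), "dist" ([k1, k2, p1, p2, k3] as OpenCV has them; the pictures are not rectified), "xyz" and "rotation" of the camera in the world; the wrist camera has in their place "tool_from_camera" (4x4, takes a point from camera to tool coordinates, whose origin is the TCP and whose axes are the flange's). Camera axes: x right, y up, looking along -z (the intrinsics and any distortion apply to the point x, -y, -z); pixel columns grow to the right and rows downward; lengths in m; the calibration is good to about 2 mm. A picture is of the moment at which its call begins: read the wrist's pose just before it. There is no depth.
- ctrl.close_job(): hands the job in; it is judged then, once.
The state is a dict: "time": time; "joint_positions": joint angles; "qd": joint speeds; "joint_torque": joint torques, N m; "position": TCP position; "tool_rot": TCP orientation; "ft_force": force on the tool from outside, world axes, zero at the start; "torque": the same for the moment, N m; "grip_width": opening from 0.0 (shut) to 1.0 (fully open); "grip_force": force on a finger pad.
Only numpy, scipy, OpenCV 4.12 (cv2) and the standard library are available. Lean on these libraries where they do the work, as an engineer would, in place of code of your own. Each camera call takes 0.05 s, during which the arm holds its last target. There are 200 camera calls.

### The job

The two compression nuts lying loose in the open boats look alike, but one is heavier: set one boat in the middle of each pan of the balance, let go, and see which pan drops. Then take the boat from the pan that dropped, lower it gently (do not drop it) into the bay until it stands flat on the floor midway between the two cheeks, and leave the other boat on its pan. Carry the boats level so that each nut stays in its boat, and do not disturb the bottle, vial, tweezers and tape roll standing about.

Things in the scene. Friction and masses are not known exactly. Their poses are not given: they have to be found in the camera images.
- boat_a_center (a point): Centre (half-way up) of one of two like open white boats: box without lid, 40 mm along x, 62 along y, 36 high (z up), walls and floor 3 mm, 30 g. Starts in either lane of the rack, where only its short ends (62 mm apart) can be gripped; in the bay only its long sides (40 mm apart) are free. On a pan all sides are free, so regrasp it there. Either boat may hold the heavier nut.
- boat_b_center (a point): Centre (half-way up) of one of two like open white boats: box without lid, 40 mm along x, 62 along y, 36 high (z up), walls and floor 3 mm, 30 g. Starts in either lane of the rack, where only its short ends (62 mm apart) can be gripped; in the bay only its long sides (40 mm apart) are free. On a pan all sides are free, so regrasp it there. Either boat may hold the heavier nut.
- nut_1_center (a point): Centre of one of two like compression nuts, 20 x 22 mm, 17 mm high, lying loose in a boat (which boat varies). One weighs about 60 g, the other about 15 g; they cannot be told apart by eye. The nuts need not be touched.
- nut_2_center (a point): Centre of one of two like compression nuts, 20 x 22 mm, 17 mm high, lying loose in a boat (which boat varies). One weighs about 60 g, the other about 15 g; they cannot be told apart by eye. The nuts need not be touched.
- rack_mid (a point): Middle of the start rack's floor (6 mm above the table). Fixed rack, 126 mm along its x, 78 along its y; three grey dividers 36 mm high and 62 mm long (along y), two lanes between them centred at x = -28 and +28 mm, each 46 mm wide, open at both y ends.
- bay_floor (a point): Middle of the bay's floor (6 mm above the table). Fixed bay: two grey cheeks at +y and -y, 70 mm apart inside, 34 mm high above the floor, 50 mm long along x; the aluminium floor is 80 mm long along x and both x ends are open. The boat belongs here with its long axis along the bay's y (4 mm play at each end), centred along x.
- pan_left_top (a point): Centre of the upper face of the balance's left pan (+y side of the balance), a steel disc 92 mm across that always stays level; its x and y axes are those of the balance base. About 129 mm above the table when the beam is level; it rises or drops by up to 18 mm and reads where it is now.
- pan_right_top (a point): Centre of the upper face of the balance's right pan (-y side of the balance), a steel disc 92 mm across that always stays level; its x and y axes are those of the balance base. About 129 mm above the table when the beam is level; it rises or drops by up to 18 mm and reads where it is now.
- beam (a joint): Angle of the balance beam, rad; 0 level, which is where it rests empty; positive: the right (-y) pan is down, the left up; stops at +0.2 and -0.2. Softly sprung (0.3 N m/rad) and damped, settled within about a second: the boat with the lighter nut alone tilts it by about 0.13, the one with the heavier nut alone to the stop (0.2), and with both on, the difference tilts it by 0.1 or more towards the heavier.
- balance_mid (a point): Middle of the fixed balance base, at table height; base 66 x 132 mm, beam along its y, pans 90 mm to either side at +y and -y.
- media_bottle_center (a point): Round clear bottle with an orange screw cap, 66 mm wide, 113 tall, standing. Bystander, not to be disturbed; the point is its centre.
- vial_center (a point): Small glass vial, screw cap, 27 mm wide, 60 tall, standing. Bystander, not to be disturbed; the point is its centre.
- tweezers_center (a point): Steel tweezers lying flat, 122 x 14 x 8 mm, long axis y. Bystander, not to be disturbed; the point is its centre.
- tape_center (a point): Roll of label tape lying flat, 68 mm wide, 19 high. Bystander, not to be disturbed; the point is its centre.

How it is judged:
On the way:
1. one boat stands on each pan, released, and one pan has dropped ((((horizontal distance between boat_a_center and pan_left_top below 0.03 m and z of boat_a_center in the frame of pan_left_top between 0.012 and 0.024 m) and (horizontal distance between boat_b_center and pan_right_top below 0.03 m and z of boat_b_center in the frame of pan_right_top between 0.012 and 0.024 m)) or ((horizontal distance between boat_b_center and pan_left_top below 0.03 m and z of boat_b_center in the frame of pan_left_top between 0.012 and 0.024 m) and (horizontal distance between boat_a_center and pan_right_top below 0.03 m and z of boat_a_center in the frame of pan_right_top between 0.012 and 0.024 m))) and (value of joint beam above 0.06 rad or value of joint beam below -0.06 rad) and contact force between the fingers and boat_a below 0.05 N and contact force between the fingers and boat_b below 0.05 N and linear speed of each of boat_a, boat_b below 0.02 m/s and velocity of joint beam between -0.05 and 0.05 rad/s), for 0.3 s.
At the end, for the whole second after the job is handed in: One boat stands flat in the bay between the cheeks (within 20 mm of the middle lengthwise, 12 mm across), the other on a pan (within 30 mm of its centre), a nut in each, at rest; the boat left on the balance is the lighter: alone it tilts the beam by less than 0.17 rad ((((x of boat_a_center in the frame of bay_floor between -0.02 and 0.02 m and y of boat_a_center in the frame of bay_floor between -0.012 and 0.012 m and z of boat_a_center in the frame of bay_floor below 0.023 m and angle between the y axis of boat_a_center and the y axis of bay_floor, either way round below 0.25 rad and angle between boat_a_center's own z axis and vertical below 0.1 rad) and ((horizontal distance between boat_b_center and pan_left_top below 0.03 m and z of boat_b_center in the frame of pan_left_top between 0.012 and 0.024 m) or (horizontal distance between boat_b_center and pan_right_top below 0.03 m and z of boat_b_center in the frame of pan_right_top between 0.012 and 0.024 m))) or ((x of boat_b_center in the frame of bay_floor between -0.02 and 0.02 m and y of boat_b_center in the frame of bay_floor between -0.012 and 0.012 m and z of boat_b_center in the frame of bay_floor below 0.023 m and angle between the y axis of boat_b_center and the y axis of bay_floor, either way round below 0.25 rad and angle between boat_b_center's own z axis and vertical below 0.1 rad) and ((horizontal distance between boat_a_center and pan_left_top below 0.03 m and z of boat_a_center in the frame of pan_left_top between 0.012 and 0.024 m) or (horizontal distance between boat_a_center and pan_right_top below 0.03 m and z of boat_a_center in the frame of pan_right_top between 0.012 and 0.024 m)))) and (((horizontal distance between nut_1_center and boat_a_center below 0.026 m and z of nut_1_center in the frame of boat_a_center between -0.018 and 0.012 m) and (horizontal distance between nut_2_center and boat_b_center below 0.026 m and z of nut_2_center in the frame of boat_b_center between -0.018 and 0.012 m)) or ((horizontal distance between nut_1_center and boat_b_center below 0.026 m and z of nut_1_center in the frame of boat_b_center between -0.018 and 0.012 m) and (horizontal distance between nut_2_center and boat_a_center below 0.026 m and z of nut_2_center in the frame of boat_a_center between -0.018 and 0.012 m))) and value of joint beam between -0.17 and 0.17 rad and linear speed of each of boat_a, boat_b below 0.02 m/s); the robot touches nothing.
It fails at once if a nut leaves its boat ((distance between nut_1_center and boat_a_center above 0.042 m and distance between nut_1_center and boat_b_center above 0.042 m) or (distance between nut_2_center and boat_a_center above 0.042 m and distance between nut_2_center and boat_b_center above 0.042 m)).
It fails at once if a boat is tipped by more than about 25 degrees (angle between any of boat_a_center, boat_b_center's own z axis and vertical above 0.45 rad).
It fails at once if a boat is dropped into the bay (faster than 0.4 m/s there) ((distance between boat_a_center and bay_floor below 0.06 m and linear speed of boat_a above 0.4 m/s) or (distance between boat_b_center and bay_floor below 0.06 m and linear speed of boat_b above 0.4 m/s)).
It fails at once if the bottle, vial, tweezers or tape roll is pushed by more than 30 mm (distance of any of media_bottle_center, vial_center, tweezers_center, tape_center from where it was at the start of the episode above 0.03 m).
It also fails if it takes over 72 s, if anything falls off the work surface, if the arm or the gripper's body presses on something with over 40 N, if the wrist force passes 120 N, or if a joint passes its speed limit or range.

## Working session

There is one attempt and no reset: what is moved stays moved. The work goes in short steps, Python scripts to look and compute and a tool call to move; the robot and the scene stay as the last step left them, time stands still between calls to the robot, and variables do not carry over. Pictures are saved under pics/ and viewed, at most 12 in all, crops included, and the job is handed in when it is done.

Besides the shell and the picture viewer there is one more tool, called after "Call:" as name(argument=value, ...) on one line, values as JSON. jog_arm: Moves the arm, as the interface text tells. Its arguments: {"type":"object","properties":{"moves":{"type":"array"},"newtons":{"type":"number"}},"required":["moves"]}

```bash
mkdir -p pics; cat > h.py <<'E'
import numpy as np, cv2
from bench import ctrl
from scipy.spatial.transform import Rotation as R
import pickle
def snap(n,f):
    s=ctrl.get_state(); im=ctrl.get_image(n)
    if n=='wrist':
        T=np.eye(4);T[:3,:3]=R.from_rotvec(s['tool_rot']).as_matrix();T[:3,3]=s['position']
        M=T@np.array(im['tool_from_camera']);im['xyz']=M[:3,3];im['rotation']=M[:3,:3]
    pickle.dump(im,open(f'pics/{f}.pkl','wb'))
    cv2.imwrite(f'pics/{f}.png',im['pixels'][:,:,::-1]); return im
def load(f): return pickle.load(open(f'pics/{f}.pkl','rb'))
def rot(im):
    r=np.array(im['rotation'],float)
    return r if r.shape==(3,3) else R.from_rotvec(r).as_matrix()
def K(im): return np.array([[im['fx'],0,im['cx']],[0,im['fy'],im['cy']],[0,0,1.]])
def pix(im,uv,z):
    p=cv2.undistortPoints(np.array([[uv]],float),K(im),np.array(im['dist'],float))[0,0]
    d=rot(im)@np.array([p[0],-p[1],-1]); o=np.array(im['xyz'],float)
    return o+d*(z-o[2])/d[2]
def proj(im,P):
    c=rot(im).T@(np.array(P,float)-np.array(im['xyz'],float)); c=c*[1,-1,-1]
    return cv2.projectPoints(c.reshape(1,1,3),np.zeros(3),np.zeros(3),K(im),np.array(im['dist'],float))[0].ravel()
def crop(f,x0,y0,x1,y1,k):
    i=cv2.imread(f'pics/{f}.png')[y0:y1,x0:x1]
    cv2.imwrite(f'pics/{f}_c{x0}_{y0}.png',cv2.resize(i,None,fx=k,fy=k,interpolation=cv2.INTER_CUBIC))
def togo(target,turn_z=0):
    "world target TCP -> tool shift in units"
    s=ctrl.get_state(); Rm=R.from_rotvec(s['tool_rot']).as_matrix()
    return np.round(Rm.T@(np.array(target)-s['position'])/0.3,4)
E
python3 - <<'E'
from h import *
s=ctrl.get_state();print(s['time'],s['position'],s['tool_rot'],ctrl.grasp_offset,s['grip_width'])
print(R.from_rotvec(s['tool_rot']).as_matrix().round(3))
for n in('top','side'):
    i=snap(n,n+'0');print(n,i['xyz'],np.round(rot(i),3).tolist(),i['fx'])
E
```

```text
0.0 [0.22441502 0.60943273 0.22143302] [-5.51138745e-01 -3.09261448e+00  3.05314766e-03] 0.0187 0.9950094055753733
[[-0.938  0.345 -0.001]
 [ 0.345  0.938 -0.002]
 [-0.    -0.002 -1.   ]]
top [0.44466968 0.0123041  1.15900846] [[-0.028, 0.996, -0.085], [-0.999, -0.029, -0.015], [-0.018, 0.084, 0.996]] 430.7205104156571
side [0.43729478 0.71415884 0.57640062] [[-0.988, 0.092, -0.121], [-0.152, -0.555, 0.818], [0.008, 0.827, 0.562]] 362.2727139064759
```

View pics/top0.png

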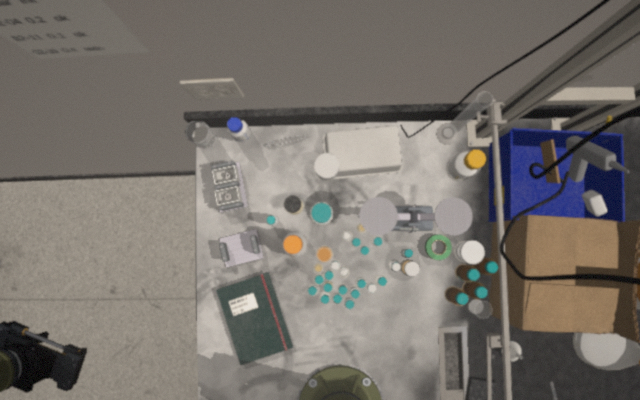

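View pics/side0.png

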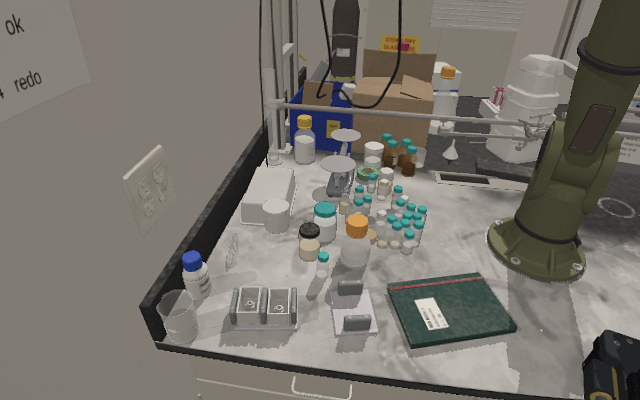

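The top view shows the rack with both boats at about (228,186), the bay at (240,249), the left pan at (379,216), the right pan at (453,215), the bottle at (293,244) and the vial at (271,219). I'll enlarge the crops next.

```bash
python3 - <<'E'
from h import *
a=cv2.imread('pics/top0.png')
k=7
c1=cv2.resize(a[155:275,200:305],None,fx=5,fy=5,interpolation=cv2.INTER_CUBIC)
cv2.imwrite('pics/c1.png',c1)
c2=cv2.resize(a[180:260,340:480],None,fx=5,fy=5,interpolation=cv2.INTER_CUBIC)
cv2.imwrite('pics/c2.png',c2)
E
```

```text
(no output)
```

View pics/c1.png

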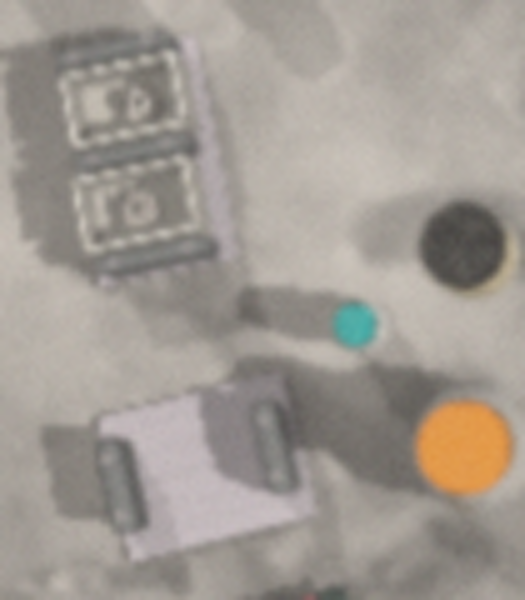

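View pics/c2.png

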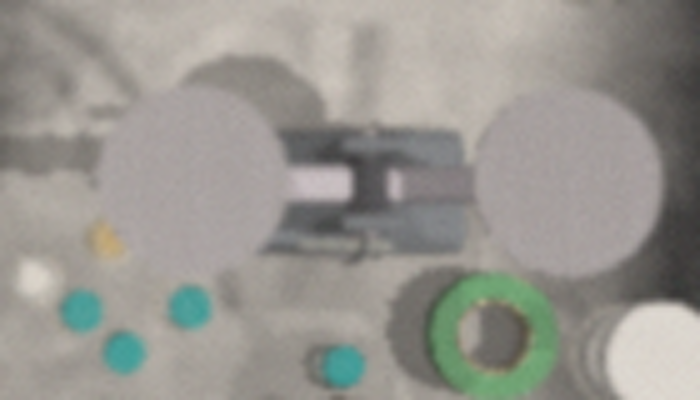

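The first crop shows the rims of both boats in their lanes, the bay floor and its cheeks, with the vial and bottle to the right. The second shows both pan discs, the tape close to the right pan, and a level beam.

```bash
python3 - <<'E'
from h import *
i=load('top0')
def q(o,u,z): return pix(i,(o[0]+u[0]/5,o[1]+u[1]/5),z)[:2].round(4)
o=(200,155)
for n,c,z in [('b1',[(62,78),(178,52),(185,125),(80,145)],.042),('b2',[(78,185),(188,160),(198,230),(90,255)],.042),('bay',[(98,415),(285,375),(312,512),(130,560)],.006),('cheekL',[(100,443),(122,436),(145,525),(115,532)],.04),('cheekR',[(253,403),(278,400),(295,487),(270,492)],.04)]:
    P=np.array([q(o,u,z) for u in c]); print(n,P.tolist(),P.mean(0))
    e=(P[0]-P[1]+P[3]-P[2])/2; f=(P[0]+P[1]-P[2]-P[3])/2
    print('  len y',np.linalg.norm(e),'yaw',np.arctan2(-e[0],e[1]),'len x',np.linalg.norm(f),'yaw',np.arctan2(f[1],f[0]))
print('vial',q(o,(355,324),.06),'bottle',q(o,(464,447),.113))
o=(340,180)
L=q(o,(193,180),.129);Rr=q(o,(569,182),.129);print('L',L,'R',Rr,(L+Rr)/2,np.linalg.norm(L-Rr),np.arctan2(-(L-Rr)[0],(L-Rr)[1]))
print('pan diam',np.linalg.norm(q(o,(98,180),.129)-q(o,(288,180),.129)),'tape',q(o,(493,335),.019))
print('teal',pix(i,(321,212),.1),'white',pix(i,(326,166),.1),'yellow',pix(i,(475,158),.15),'clear',pix(i,(200,133),.1))
E
```

```text
b1 [[0.631, 0.3197], [0.6429, 0.2576], [0.6039, 0.2542], [0.595, 0.3102]] [0.6182   0.285425]
  len y 0.05995884004882015 yaw 0.17433405110556882 len x 0.03805065702455087 yaw 0.17033333607829682
b2 [[0.5738, 0.3114], [0.5853, 0.2528], [0.5482, 0.2479], [0.5367, 0.3052]] [0.561    0.279325]
  len y 0.059080051624892826 yaw 0.19590178502732428 len x 0.0375128311381586 yaw 0.14849450836298983
bay [[0.4531, 0.3111], [0.472, 0.2094], [0.3985, 0.1961], [0.3752, 0.2946]] [0.4247 0.2528]
  len y 0.10229965786844059 yaw 0.2077479507414199 len x 0.07715244649393821 yaw 0.19434523885797828
cheekL [[0.4383, 0.3014], [0.4416, 0.2897], [0.3952, 0.2782], [0.3919, 0.294]] [0.41675  0.290825]
  len y 0.014140456145400663 yaw 0.2355449807208615 len x 0.047352534251083114 yaw 0.2009159429048387
cheekR [[0.4571, 0.2206], [0.4583, 0.2074], [0.413, 0.1993], [0.4107, 0.2124]] [0.434775 0.209925]
  len y 0.01326593381560453 yaw 0.13230246629933162 len x 0.04656871267278061 yaw 0.17591613417953997
vial [0.4958 0.1637] bottle [0.4322 0.1045]
L [ 0.4943 -0.1037] R [ 0.4879 -0.2842] [ 0.4911  -0.19395] 0.18061342696488542 -0.035442215996966585
pan diam 0.09094009016929773 tape [ 0.4131 -0.2714]
teal [0.50965706 0.03429755 0.1       ] white [0.62378825 0.01872108 0.1       ] yellow [ 0.62439586 -0.33665322  0.15      ] clear [0.7188011  0.33543304 0.1       ]
```

Call:
jog_arm(moves=[-0.15,-0.06,0.02,0,0,-0.12,1,-0.3,-0.12,0.05,0,0,-0.25,1,-0.45,-0.18,0.08,0,0,-0.37,1,-0.6,-0.24,0.1,0,0,-0.5,1,-0.75,-0.3,0.1,0,0,-0.5,1,-0.85,-0.34,0.1,0,0,-0.5,1,-0.85,-0.34,0.1,0,0,-0.5,1,-0.85,-0.34,0.1,0,0,-0.5,1], newtons=15)

```text
time: 1.1
position: [0.4276, 0.4269, 0.1922]
tool_rot: [0.269, -3.129, -0.001]
ft_force: [-0.4, 0.3, 0.5]
grip_width: 0.999
grip_force: 0.0
```

```bash
cat > go.py <<'E'
import sys
from h import *
x,y,z,yaw=map(float,sys.argv[1:5])   # yaw: direction angle of tool y axis
s=ctrl.get_state();Rm=R.from_rotvec(s['tool_rot']).as_matrix()
t=np.arctan2(Rm[1,1],Rm[0,1]);Y=np.array([np.cos(yaw),np.sin(yaw),0]);Z=np.array([0,0,-1.])
T=np.c_[np.cross(Y,Z),Y,Z]
print('t',s['time'],'pos',np.round(s['position'],4),'yaw',round(t,3),'grip',round(s['grip_width'],3),round(s['grip_force'],2),'F',np.round(s['ft_force'],2),'j7',round(s['joint_positions'][6],2))
print('shift',togo([x,y,z]),'turn',np.round(R.from_matrix(Rm.T@T).as_rotvec()/(np.pi/3),3))
E
python3 go.py 0.561 0.279 0.17 1.743
```

```text
t 1.1 pos [0.4276 0.4269 0.1922] yaw 1.743 grip 0.999 0.0 F [-0.39  0.3   0.52] j7 0.92
shift [-0.354  -0.5619  0.0735] turn [ 0.    -0.001 -0.   ]
```

Call:
jog_arm(moves=[-0.07,-0.11,0,0,0,0,1,-0.14,-0.22,0,0,0,0,1,-0.21,-0.34,0.02,0,0,0,1,-0.28,-0.45,0.04,0,0,0,1,-0.35,-0.55,0.07,0,0,0,1,-0.354,-0.562,0.073,0,0,0,1,-0.354,-0.562,0.073,0,0,0,1,-0.354,-0.562,0.073,0,0,0,1])

```text
time: 2.1
position: [0.5607, 0.2806, 0.171]
tool_rot: [0.273, -3.13, -0.002]
ft_force: [0.5, -0.0, -0.3]
grip_width: 0.999
grip_force: 0.0
```

```bash
python3 go.py 0.561 0.279 0.014 1.743; python3 - <<'E'
from h import *
i=snap('wrist','w1');print(i['xyz'])
for b in[(.561,.279,.042),(.6185,.285,.042)]: print(proj(i,b))
E
```

```text
t 2.1 pos [0.5607 0.2806 0.171 ] yaw 1.745 grip 0.999 0.0 F [ 0.48 -0.02 -0.3 ] j7 1.27
shift [-1.000e-04 -6.000e-03  5.232e-01] turn [ 0.001 -0.     0.002]
[0.47986984 0.26598338 0.33328016]
[315.72154666 196.2939569 ]
[311.92411157 249.44858311]
```

View pics/w1.png

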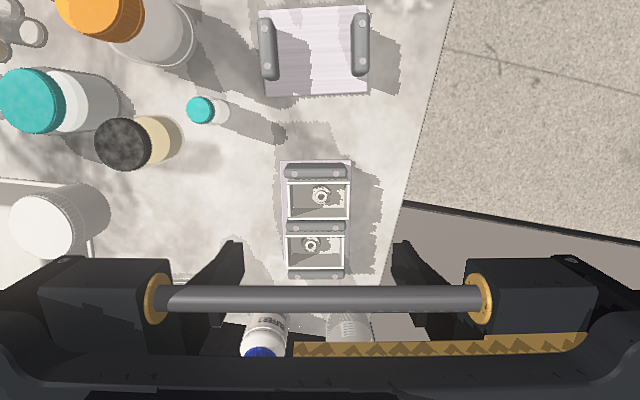

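The wrist view shows the near boat's rim centred at about (318,201), the far boat's at (317,252), and the bay cheeks at (268,47) and (360,43). Both nuts are in their boats.

```bash
python3 - <<'E'
from h import *
i=load('w1')
for n,c,z in [('b2',[(287,181),(350,182),(349,221),(287,220)],.042),('b1',[(287,235),(348,235),(345,270),(288,270)],.042),('bay',[(258,10),(367,6),(369,93),(265,97)],.006)]:
    P=np.array([pix(i,u,z)[:2] for u in c]);print(n,P.mean(0).round(4),P.round(3).tolist())
E
```

```text
b2 [0.5657 0.2824] [[0.551, 0.249], [0.541, 0.309], [0.581, 0.317], [0.591, 0.255]]
b1 [0.6215 0.2909] [[0.607, 0.257], [0.596, 0.319], [0.636, 0.324], [0.647, 0.264]]
bay [0.4274 0.2546] [[0.399, 0.195], [0.378, 0.296], [0.455, 0.315], [0.477, 0.212]]
```

Call:
jog_arm(moves=[-0.011,0,0.12,0,0,0,1,-0.011,0,0.24,0,0,0,1,-0.011,0,0.36,0,0,0,1,-0.011,0,0.45,0,0,0,1,-0.011,0,0.51,0,0,0,1,-0.011,0,0.523,0,0,0,1,-0.011,0,0.523,0,0,0,0,-0.011,0,0.523,0,0,0,-0.5])

```text
time: 3.15
position: [0.5662, 0.2792, 0.0152]
tool_rot: [-0.268, 3.128, 0.002]
ft_force: [-0.2, -0.3, -1.0]
grip_width: 0.848
grip_force: 0.0
```

Call:
jog_arm(moves=[0,0,0,0,0,0,-1,0,0,0,0,0,0,-1,0,0,0,0,0,0,-1,0,0,0,0,0,0,-1,0,0,-0.02,0,0,0,-1,0,0,-0.06,0,0,0,-1,0,0,-0.14,0,0,0,-1,0,0,-0.24,0,0,0,-1])

```text
time: 4.15
position: [0.5647, 0.278, 0.0861]
tool_rot: [0.268, -3.129, 0.002]
ft_force: [0.5, 0.4, -1.5]
grip_width: 0.713
grip_force: 15.0
```

```bash
python3 go.py 0.488 -0.284 0.20 1.5358
```

```text
t 4.15 pos [0.5647 0.278  0.0861] yaw 1.741 grip 0.713 15.0 F [ 0.45  0.44 -1.52] j7 1.28
shift [ 0.5706 -1.8031 -0.3771] turn [-0.001 -0.001  0.196]
```

Call:
jog_arm(moves=[0,0,-0.1,0,0,0,-1,0.02,-0.04,-0.2,0,0,0,-1,0.06,-0.14,-0.3,0,0,0,-1,0.1,-0.28,-0.37,0,0,0,-1,0.15,-0.44,-0.4,0,0,0,-1,0.2,-0.6,-0.4,0,0,0,-1,0.25,-0.76,-0.4,0,0,0.02,-1,0.29,-0.92,-0.4,0,0,0.05,-1])

```text
time: 5.15
position: [0.5258, -0.01, 0.2064]
tool_rot: [-0.184, 3.136, 0.0]
ft_force: [0.3, -0.5, -1.0]
grip_width: 0.712
grip_force: 15.0
```

```bash
python3 go.py 0.488 -0.284 0.20 1.5358
```

```text
t 5.15 pos [ 0.5258 -0.01    0.2064] yaw 1.688 grip 0.712 15.0 F [ 0.33 -0.51 -0.97] j7 1.68
shift [ 0.2318 -0.8923  0.0209] turn [0.    0.001 0.145]
```

Call:
jog_arm(moves=[0.04,-0.15,0,0,0,0.03,-1,0.08,-0.31,0,0,0,0.06,-1,0.12,-0.47,0,0,0,0.09,-1,0.16,-0.62,0,0,0,0.12,-1,0.19,-0.75,0,0,0,0.145,-1,0.22,-0.84,0.02,0,0,0.145,-1,0.232,-0.88,0.02,0,0,0.145,-1,0.232,-0.892,0.02,0,0,0.145,-1])

```text
time: 6.15
position: [0.4889, -0.2822, 0.2001]
tool_rot: [0.053, 3.141, 0.001]
ft_force: [0.2, -0.4, -0.9]
grip_width: 0.713
grip_force: 15.0
```

```bash
python3 go.py 0.488 -0.284 0.137 1.5358
```

```text
t 6.15 pos [ 0.4889 -0.2822  0.2001] yaw 1.537 grip 0.713 15.0 F [ 0.17 -0.42 -0.89] j7 2.09
shift [ 0.0027 -0.0063  0.2102] turn [0.001 0.    0.001]
```

Call:
jog_arm(moves=[0.002,-0.006,0.06,0,0,0,-1,0.002,-0.006,0.12,0,0,0,-1,0.002,-0.006,0.16,0,0,0,-1,0.002,-0.006,0.19,0,0,0,-1,0.002,-0.006,0.21,0,0,0,-1,0.002,-0.006,0.23,0,0,0,-1,0.002,-0.006,0.24,0,0,0,-1,0.002,-0.006,0.245,0,0,0,-1])

```text
time: 7.15
position: [0.4885, -0.2839, 0.1264]
tool_rot: [0.052, 3.141, -0.0]
ft_force: [-0.7, 0.5, -0.0]
grip_width: 0.714
grip_force: 15.0
```

Call:
jog_arm(moves=[0,0,0,0,0,0,-1,0,0,0,0,0,0,0.6,0,0,0,0,0,0,1,0,0,0,0,0,0,1,0,0,0,0,0,0,1,0,0,-0.05,0,0,0,1,0,0,-0.15,0,0,0,1,0,0,-0.3,0,0,0,1])

```text
time: 8.15
position: [0.4876, -0.2836, 0.2172]
tool_rot: [-0.053, -3.14, -0.001]
ft_force: [0.2, -1.0, -0.2]
grip_width: 0.997
grip_force: 0.0
```

```bash
python3 go.py 0.62 0.288 0.2 1.743; python3 -c "
from h import *
i=snap('wrist','w2');print(proj(i,(.488,-.284,.15)))"
```

```text
t 8.15 pos [ 0.4876 -0.2836  0.2172] yaw 1.537 grip 0.997 0.0 F [ 0.23 -1.02 -0.15] j7 2.09
shift [-0.3771  1.9189  0.0577] turn [ 0.001 -0.001 -0.196]
[316.77192338 217.89856891]
```

View pics/w2.png

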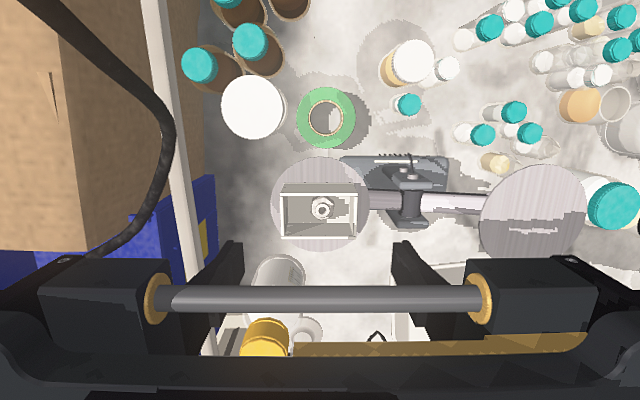

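The boat now stands near the middle of the right pan, rim about (280–357, 188–238), with its nut inside, and that pan has dropped. Next is the far boat.

Call:
jog_arm(moves=[0,0.1,0,0,0,0,1,-0.03,0.25,0,0,0,0,1,-0.07,0.42,0,0,0,-0.05,1,-0.11,0.58,0,0,0,-0.1,1,-0.15,0.74,0,0,0,-0.15,1,-0.18,0.88,0,0,0,-0.196,1,-0.2,0.98,0,0,0,-0.196,1,-0.2,1,0,0,0,-0.196,1])

```text
time: 9.2
position: [0.5587, 0.0164, 0.2169]
tool_rot: [-0.276, 3.129, 0.001]
ft_force: [-1.2, -0.9, -0.4]
grip_width: 1.001
grip_force: 0.0
```

```bash
python3 go.py 0.62 0.288 0.12 1.743
```

```text
t 9.2 pos [0.5587 0.0164 0.2169] yaw 1.747 grip 1.001 0.0 F [-1.18 -0.9  -0.37] j7 1.71
shift [-0.3593  0.8555  0.3237] turn [0.    0.001 0.003]
```

Call:
jog_arm(moves=[-0.05,0.12,0,0,0,0,1,-0.12,0.28,0,0,0,0,1,-0.19,0.44,0.02,0,0,0,1,-0.25,0.6,0.06,0,0,0,1,-0.31,0.74,0.14,0,0,0,1,-0.35,0.84,0.22,0,0,0,1,-0.359,0.855,0.3,0,0,0,1,-0.359,0.855,0.324,0,0,0.003,1])

```text
time: 10.2
position: [0.6202, 0.2832, 0.1175]
tool_rot: [0.263, -3.128, 0.004]
ft_force: [0.1, -0.9, -0.7]
grip_width: 0.997
grip_force: 0.0
```

```bash
python3 go.py 0.62 0.288 0.014 1.743
```

```text
t 10.2 pos [0.6202 0.2832 0.1175] yaw 1.738 grip 0.997 0.0 F [ 0.11 -0.89 -0.7 ] j7 1.32
shift [-0.0027  0.0167  0.3451] turn [-0.002 -0.002 -0.004]
```

Call:
jog_arm(moves=[0,0.012,0.1,0,0,0,1,0,0.012,0.2,0,0,0,1,0,0.012,0.28,0,0,0,1,0,0.012,0.33,0,0,0,1,0,0.012,0.34,0,0,0,1,0,0.012,0.34,0,0,0,1,0,0.012,0.34,0,0,0,0,0,0.012,0.34,0,0,0,-0.5])

```text
time: 11.2
position: [0.6204, 0.289, 0.018]
tool_rot: [-0.265, 3.129, 0.001]
ft_force: [-0.3, -0.5, -0.9]
grip_width: 0.853
grip_force: 0.0
```

Call:
jog_arm(moves=[0,0,0,0,0,0,-1,0,0,0,0,0,0,-1,0,0,0,0,0,0,-1,0,0,0,0,0,0,-1,0,0,-0.02,0,0,0,-1,0,0,-0.1,0,0,0,-1,0,0,-0.22,0,0,0,-1,0,0,-0.36,0,0,0,-1])

```text
time: 12.2
position: [0.6192, 0.2883, 0.1254]
tool_rot: [0.265, -3.129, 0.001]
ft_force: [1.1, -0.1, -0.2]
grip_width: 0.713
grip_force: 15.0
```

```bash
python3 go.py 0.494 -0.103 0.22 1.5358
```

```text
t 12.2 pos [0.6192 0.2883 0.1254] yaw 1.739 grip 0.713 15.0 F [ 1.12 -0.09 -0.24] j7 1.32
shift [ 0.6311 -1.2159 -0.3136] turn [-0.001 -0.002  0.195]
```

Call:
jog_arm(moves=[0.02,-0.03,-0.1,0,0,0,-1,0.07,-0.12,-0.2,0,0,0,-1,0.14,-0.26,-0.3,0,0,0,-1,0.21,-0.4,-0.35,0,0,0.03,-1,0.28,-0.54,-0.35,0,0,0.06,-1,0.35,-0.68,-0.35,0,0,0.09,-1,0.42,-0.82,-0.35,0,0,0.12,-1,0.49,-0.95,-0.34,0,0,0.15,-1])

```text
time: 13.2
position: [0.5223, -0.0188, 0.2275]
tool_rot: [-0.016, 3.141, 0.0]
ft_force: [-0.2, 0.5, -1.3]
grip_width: 0.712
grip_force: 15.0
```

```bash
python3 go.py 0.494 -0.103 0.20 1.5358
```

```text
t 13.2 pos [ 0.5223 -0.0188  0.2275] yaw 1.581 grip 0.712 15.0 F [-0.21  0.52 -1.35] j7 1.58
shift [ 0.0972 -0.2797  0.0914] turn [0.    0.001 0.043]
```

Call:
jog_arm(moves=[0.04,-0.1,0,0,0,0.03,-1,0.07,-0.19,0,0,0,0.043,-1,0.09,-0.25,0.03,0,0,0.043,-1,0.097,-0.275,0.06,0,0,0.043,-1,0.097,-0.28,0.1,0,0,0.043,-1,0.097,-0.28,0.14,0,0,0.043,-1,0.097,-0.28,0.17,0,0,0.043,-1,0.097,-0.28,0.19,0,0,0.043,-1])

```text
time: 14.2
position: [0.4946, -0.1008, 0.1692]
tool_rot: [-0.051, -3.14, -0.0]
ft_force: [-0.3, 1.2, -1.3]
grip_width: 0.71
grip_force: 15.0
```

```bash
python3 go.py 0.494 -0.103 0.155 1.5358;python3 -c "
from h import *
i=snap('side','s1')
i=cv2.imread('pics/s1.png')[90:240,280:420];cv2.imwrite('pics/s1c.png',cv2.resize(i,None,fx=4,fy=4,interpolation=cv2.INTER_CUBIC))"
```

```text
t 14.2 pos [ 0.4946 -0.1008  0.1692] yaw 1.538 grip 0.71 15.0 F [-0.34  1.25 -1.31] j7 1.71
shift [ 0.0019 -0.0076  0.0474] turn [ 0.    -0.001  0.002]
```

View pics/s1c.png

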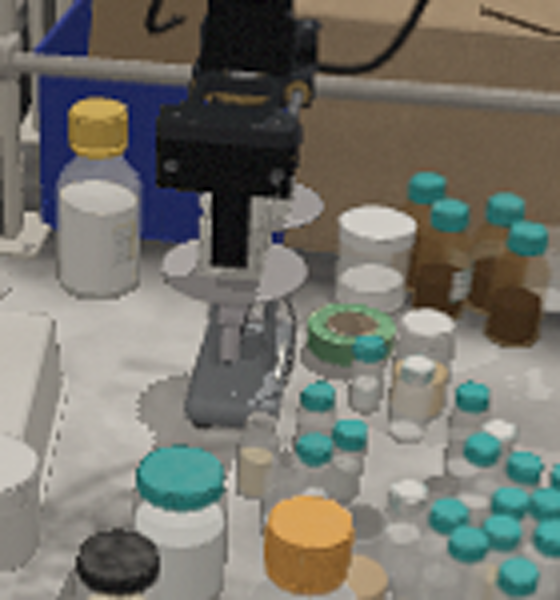

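The boat hangs just above the left pan, centred over it. I'll lower it slowly and release.

Call:
jog_arm(moves=[0,0,0.01,0,0,0,-1,0,0,0.02,0,0,0,-1,0,0,0.03,0,0,0,-1,0,0,0.04,0,0,0,-1,0,0,0.05,0,0,0,-1,0,0,0.06,0,0,0,-1,0,0,0.065,0,0,0,-1,0,0,0.065,0,0,0,-1])

```text
time: 15.25
position: [0.4947, -0.1013, 0.1505]
tool_rot: [-0.052, -3.141, -0.0]
ft_force: [-0.6, -0.4, 0.3]
grip_width: 0.711
grip_force: 15.0
```

Call:
jog_arm(moves=[0,0,0,0,0,0,0.4,0,0,0,0,0,0,1,0,0,0,0,0,0,1,0,0,0,0,0,0,1,0,0,0,0,0,0,1,0,0,-0.05,0,0,0,1,0,0,-0.2,0,0,0,1,0,0,-0.36,0,0,0,1])

```text
time: 16.25
position: [0.4945, -0.1014, 0.2605]
tool_rot: [0.053, 3.141, -0.0]
ft_force: [0.7, 0.7, -0.2]
grip_width: 1.001
grip_force: 0.0
```

Call:
jog_arm(moves=[0,0,0,0,0,0,1,0,0,0,0,0,0,1,0,0,0,0,0,0,1,0,0,0,0,0,0,1,0,0,0,0,0,0,1,0,0,0,0,0,0,1,0,0,0,0,0,0,1,0,0,0,0,0,0,1])

```text
time: 17.25
position: [0.4947, -0.1013, 0.2586]
tool_rot: [0.052, 3.141, 0.0]
ft_force: [0.3, -0.4, -0.1]
grip_width: 0.997
grip_force: 0.0
```

```bash
python3 go.py 0.494 -0.103 0.155 0;python3 -c "
from h import *
i=snap('side','s2');snap('wrist','w3')
a=cv2.imread('pics/s2.png')[110:210,290:390];a=cv2.resize(a,None,fx=4,fy=4,interpolation=cv2.INTER_CUBIC)
b=cv2.imread('pics/w3.png')[150:270,100:500];b=cv2.resize(b,None,fx=2,fy=2)[:,:400*2]
c=np.zeros((600,800,3),np.uint8);c[:240]=b;c[240:600,:400]=a[:360];cv2.imwrite('pics/m.png',c)"
```

```text
t 17.25 pos [ 0.4947 -0.1013  0.2586] yaw 1.537 grip 0.997 0.0 F [ 0.32 -0.41 -0.08] j7 1.68
shift [ 0.0023 -0.0056  0.3452] turn [0.    0.    1.468]
```

View pics/m.png

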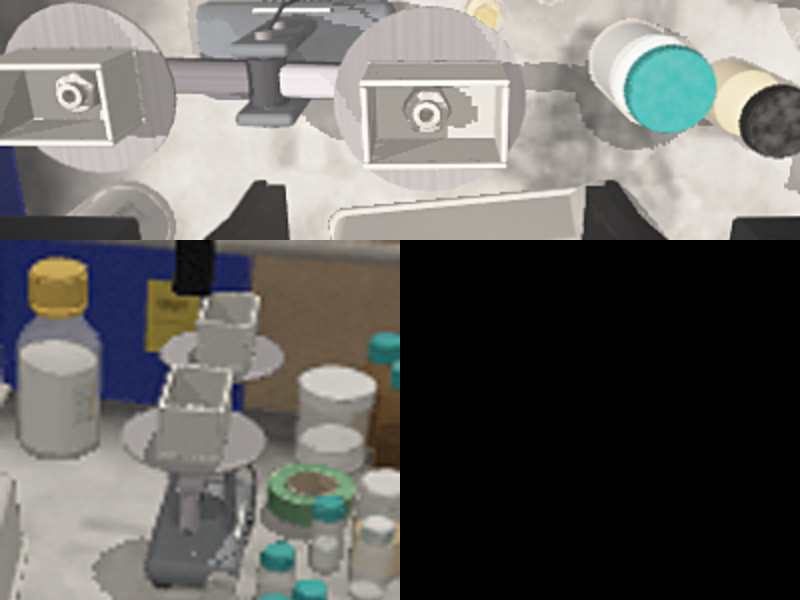

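Each boat stands on its own pan with its nut inside. In the side view the left pan's centre is at about (338.6,159) and the right's at (345.5,138.8). I'll work out the pan heights from both views.

```bash
python3 - <<'E'
from h import *
i=load('s2');w=load('w3')
for z in(.111,.117,.129,.141,.147):
    print(z,proj(i,(.4943,-.1037,z)).round(1),proj(i,(.4879,-.2842,z)).round(1),
     'wL',[proj(w,(.4943,-.1037+d,z))[0].round(1) for d in(-.046,.046)],'wR',[proj(w,(.4879,-.2842+d,z))[0].round(1) for d in(-.046,.046)])
# boat rims in wrist: widths
c=[(100+x/2,150+y/2) for x,y in[(364,83),(507,82),(507,165),(368,167)]]
for z in(.147,.153,.165,.177,.183):
    P=np.array([pix(w,u,z)[:2] for u in c]);print(z,P.mean(0).round(4),np.linalg.norm(P[0]-P[1]).round(4),np.linalg.norm(P[3]-P[2]).round(4),np.linalg.norm(P[0]-P[3]).round(4))
E
```

```text
0.111 [337.3 168.7] [345.2 139.4] wL [np.float64(271.2), np.float64(359.1)] wR [np.float64(103.5), np.float64(187.1)]
0.117 [337.4 166.7] [345.3 137.6] wL [np.float64(270.3), np.float64(359.8)] wR [np.float64(99.8), np.float64(184.7)]
0.129 [337.6 162.6] [345.5 133.9] wL [np.float64(268.6), np.float64(361.4)] wR [np.float64(92.0), np.float64(179.8)]
0.141 [337.8 158.4] [345.7 130.2] wL [np.float64(266.7), np.float64(363.2)] wR [np.float64(83.6), np.float64(174.5)]
0.147 [338.  156.3] [345.9 128.3] wL [np.float64(265.7), np.float64(364.1)] wR [np.float64(79.2), np.float64(171.7)]
0.147 [ 0.5059 -0.1008] 0.0661 0.0671 0.0419
0.153 [ 0.5039 -0.1008] 0.0646 0.0656 0.041
0.165 [ 0.4998 -0.1007] 0.0618 0.0627 0.0392
0.177 [ 0.4957 -0.1006] 0.0589 0.0598 0.0373
0.183 [ 0.4936 -0.1006] 0.0574 0.0583 0.0364
```

The right pan sits at about 0.114 m and the left at about 0.141 m, in both views, so the right boat is the heavier one. Next I locate its rim.

```bash
python3 - <<'E'
from h import *
w=load('w2')
c=[(280,190),(357,185),(356,238),(280,239)]
g=cv2.imread('pics/w2.png')
for z in(.147,.151):
    P=np.array([pix(w,u,z)[:2] for u in c]);print(z,P.mean(0).round(4),P.round(3).tolist())
for x,y in[(.468,-.315),(.508,-.315),(.508,-.253),(.468,-.253)]: print(proj(w,(x,y,.147)))
E
python3 go.py 0.490 -0.284 0.22 -0.035
```

```text
0.147 [ 0.4855 -0.2828] [[0.465, -0.312], [0.463, -0.252], [0.508, -0.252], [0.507, -0.315]]
0.151 [ 0.4842 -0.2827] [[0.464, -0.312], [0.462, -0.252], [0.506, -0.253], [0.505, -0.314]]
[276.54578552 193.92556934]
[280.11300574 240.64206038]
[355.1860669  238.30638904]
[355.37213955 191.35453056]
t 17.35 pos [ 0.4947 -0.1013  0.2586] yaw 1.537 grip 0.998 0.0 F [-0.54 -0.35  0.2 ] j7 1.68
shift [-0.0045 -0.609   0.1285] turn [0.    0.    1.502]
```

Call:
jog_arm(moves=[0,-0.08,0,0,0,0.16,1,0,-0.2,0,0,0,0.32,1,0,-0.34,0,0,0,0.48,1,0,-0.48,0,0,0,0.64,1,0,-0.58,0,0,0,0.8,1,0,-0.607,0,0,0,0.95,1,0,-0.607,0,0,0,1,1,0,-0.607,0,0,0,1,1])

```text
time: 18.35
position: [0.4887, -0.2834, 0.2585]
tool_rot: [-1.615, -2.694, -0.0]
ft_force: [-0.4, 0.3, -0.5]
grip_width: 0.999
grip_force: 0.0
```

```bash
python3 go.py 0.488 -0.2835 0.2 -0.035
```

```text
t 18.35 pos [ 0.4887 -0.2834  0.2585] yaw 0.491 grip 0.999 0.0 F [-0.45  0.3  -0.48] j7 1.04
shift [ 0.0006 -0.0022  0.1949] turn [-0.    -0.     0.502]
```

Call:
jog_arm(moves=[0,0,0,0,0,0.17,1,0,0,0,0,0,0.34,1,0,0,0.05,0,0,0.502,1,0,0,0.15,0,0,0.502,1,0,0,0.25,0,0,0.502,1,0,0,0.34,0,0,0.502,1,0,0,0.41,0,0,0.502,1,0,0,0.44,0,0,0.502,1])

```text
time: 19.35
position: [0.4882, -0.2826, 0.1254]
tool_rot: [-2.258, -2.182, 0.001]
ft_force: [-0.9, -1.1, 1.1]
grip_width: 1.001
grip_force: 0.0
```

Call:
jog_arm(moves=[0,0,0,0,0,0,0.6,0,0,0,0,0,0,0.2,0,0,0,0,0,0,0,0,0,0,0,0,0,-0.3,0,0,0,0,0,0,-0.6,0,0,0,0,0,0,-1,0,0,0,0,0,0,-1,0,0,0,0,0,0,-1])

```text
time: 20.35
position: [0.4886, -0.2833, 0.1265]
tool_rot: [-2.26, -2.182, -0.0]
ft_force: [0.1, -0.0, 0.3]
grip_width: 0.456
grip_force: 15.0
```

Call:
jog_arm(moves=[0,0,-0.01,0,0,0,-1,0,0,-0.03,0,0,0,-1,0,0,-0.06,0,0,0,-1,0,0,-0.1,0,0,0,-1,0,0,-0.15,0,0,0,-1,0,0,-0.21,0,0,0,-1,0,0,-0.28,0,0,0,-1,0,0,-0.34,0,0,0,-1])

```text
time: 21.35
position: [0.4889, -0.2835, 0.2304]
tool_rot: [2.26, 2.181, 0.001]
ft_force: [0.4, 0.4, -0.1]
grip_width: 0.458
grip_force: 15.0
```

```bash
python3 go.py 0.426 0.2535 0.22 0.19
```

```text
t 21.35 pos [ 0.4889 -0.2835  0.2304] yaw -0.036 grip 0.458 15.0 F [ 0.38  0.41 -0.15] j7 0.53
shift [ 1.7815 -0.2732  0.0339] turn [ 0.001  0.    -0.215]
```

Call:
jog_arm(moves=[0.05,0,0,0,0,0,-1,0.14,0,0,0,0,0,-1,0.27,0,0,0,0,0,-1,0.41,0,0,0,0,0,-1,0.55,0,0,0,0,0,-1,0.69,0,0,0,0,0,-1,0.83,0,0,0,0,-0.03,-1,0.96,0,0,0,0,-0.06,-1])

```text
time: 22.35
position: [0.4978, 0.0072, 0.2279]
tool_rot: [-2.187, -2.254, 0.001]
ft_force: [0.1, -0.4, -0.2]
grip_width: 0.458
grip_force: 15.0
```

```bash
python3 go.py 0.426 0.2535 0.15 0.19
```

```text
t 22.35 pos [0.4978 0.0072 0.2279] yaw 0.03 grip 0.458 15.0 F [ 0.09 -0.37 -0.2 ] j7 -0.04
shift [ 0.8276 -0.2143  0.2601] turn [-0.001 -0.    -0.153]
```

Call:
jog_arm(moves=[0.12,-0.03,0,0,0,-0.03,-1,0.26,-0.07,0,0,0,-0.06,-1,0.4,-0.1,0,0,0,-0.09,-1,0.54,-0.14,0,0,0,-0.12,-1,0.67,-0.17,0,0,0,-0.153,-1,0.77,-0.2,0.05,0,0,-0.153,-1,0.82,-0.214,0.12,0,0,-0.153,-1,0.827,-0.214,0.2,0,0,-0.153,-1])

```text
time: 23.35
position: [0.4259, 0.253, 0.1674]
tool_rot: [-1.998, -2.423, 0.001]
ft_force: [0.7, -0.5, -0.6]
grip_width: 0.457
grip_force: 15.0
```

Call:
jog_arm(moves=[0,0,0,0,0,0,-1,0,0,0,0,0,0,-1,0,0,0,0,0,0,-1,0,0,0,0,0,0,-1,0,0,0,0,0,0,-1,0,0,0,0,0,0,-1,0,0,0,0,0,0,-1,0,0,0,0,0,0,-1])

```text
time: 24.35
position: [0.4279, 0.2507, 0.1686]
tool_rot: [2.004, 2.42, 0.0]
ft_force: [-0.4, -0.8, -1.1]
grip_width: 0.455
grip_force: 15.0
```

```bash
python3 go.py 0.426 0.2535 0.065 0.19;python3 -c "
from h import *
snap('wrist','w4');snap('top','t4')
b=cv2.imread('pics/w4.png')[60:300,160:480];b=cv2.resize(b,None,fx=2,fy=2,interpolation=cv2.INTER_CUBIC)
cv2.imwrite('pics/m4.png',b)"
```

```text
t 24.35 pos [0.4279 0.2507 0.1686] yaw 0.188 grip 0.455 15.0 F [-0.36 -0.85 -1.1 ] j7 -0.39
shift [ 0.0103 -0.0045  0.3452] turn [ 0.    -0.    -0.002]
```

View pics/m4.png

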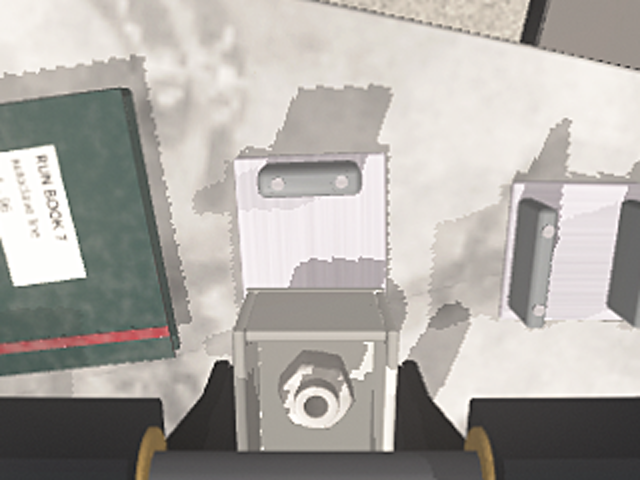

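The boat is held level over the bay with its nut inside. In the crop its far-end outer rim runs from (235,335) to (398,335). The +y cheek top spans x 258–360 around y 161–195, and the bay floor spans x about 237–387 with its far edge at y≈155.

```bash
python3 - <<'E'
from h import *
w=load('w4');s=ctrl.get_state();p=s['position'][:2]
a=.188;X=np.array([np.cos(a),np.sin(a)]);Y=np.array([-np.sin(a),np.cos(a)])
def f(u,z):
    d=pix(w,(160+u[0]/2,60+u[1]/2),z)[:2]-p; return (d@np.c_[X,Y]).round(4)
print('rel to TCP in tool/bay axes (bayx,bayy)')
for z in (.188,.1916): print('rimL',f((234,335),z),'rimR',f((398,335),z))
print('botL',f((248,291),.1556),'botR',f((385,291),.1556))
for u in[(236,155),(387,153),(386,285),(243,289)]:print('floor',f(u,.006))
for u in[(258,163),(360,160),(362,190),(260,196),(262,178),(360,178)]:print('cheek.04',f(u,.04),'.006',f(u,.006))
E
```

```text
rel to TCP in tool/bay axes (bayx,bayy)
rimL [-0.0195  0.0262] rimR [0.0216 0.0262]
rimL [-0.019   0.0276] rimR [0.021  0.0276]
botL [-0.0193  0.0275] botR [0.0218 0.0275]
floor [-0.0402  0.0548]
floor [0.0384 0.0557]
floor [ 0.0403 -0.0161]
floor [-0.0391 -0.0183]
cheek.04 [-0.0257  0.054 ] .006 [-0.0288  0.0506]
cheek.04 [0.022  0.0553] .006 [0.0244 0.0521]
cheek.04 [0.0232 0.0413] .006 [0.0258 0.0365]
cheek.04 [-0.0252  0.0385] .006 [-0.0282  0.0333]
cheek.04 [-0.024  0.047] .006 [-0.0269  0.0428]
cheek.04 [0.0221 0.047 ] .006 [0.0246 0.0428]
```

```bash
python3 - <<'E'
from h import *
w=load('w4');g=w['pixels'].astype(int).mean(2)
print([(r,int(g[r,310:320].mean())) for r in range(133,165)])
s=ctrl.get_state();p=s['position'][:2];a=.188;Y=np.array([-np.sin(a),np.cos(a)])
for r in range(138,162,2):print(r,[round(float((pix(w,(315,r),z)[:2]-p)@Y),4) for z in(.04,.006)])
# same for the wall-end rim
print([(r,int(g[r,300:330].mean())) for r in range(200,234)])
# top view cheeks profile along bay y line through the centre-x of the bay at z=.04
t=load('top0');G=t['pixels'].astype(np.float32).mean(2)
X=np.array([np.cos(a),np.sin(a)]);L=[]
for d in np.arange(-.06,.0601,.002):
    v=[]
    for e in(-.015,0,.015):
        q=p+Y*d+X*e;u=proj(t,(q[0],q[1],.04));v.append(cv2.getRectSubPix(G,(1,1),(float(u[0]),float(u[1])))[0,0])
    L.append((round(d*1000),int(np.mean(v))))
print(L)
E
```

```text
[(133, 175), (134, 176), (135, 176), (136, 177), (137, 159), (138, 177), (139, 186), (140, 169), (141, 100), (142, 99), (143, 102), (144, 117), (145, 132), (146, 146), (147, 163), (148, 177), (149, 175), (150, 175), (151, 176), (152, 179), (153, 182), (154, 186), (155, 184), (156, 177), (157, 156), (158, 208), (159, 230), (160, 228), (161, 232), (162, 236), (163, 238), (164, 237)]
138 [0.0572, 0.0542]
140 [0.0553, 0.0521]
142 [0.0535, 0.0501]
144 [0.0516, 0.048]
146 [0.0498, 0.0459]
148 [0.0479, 0.0438]
150 [0.046, 0.0417]
152 [0.0442, 0.0396]
154 [0.0423, 0.0375]
156 [0.0404, 0.0354]
158 [0.0385, 0.0333]
160 [0.0366, 0.0312]
[(200, 186), (201, 187), (202, 189), (203, 177), (204, 138), (205, 176), (206, 140), (207, 143), (208, 144), (209, 144), (210, 144), (211, 144), (212, 145), (213, 145), (214, 145), (215, 144), (216, 145), (217, 145), (218, 145), (219, 145), (220, 144), (221, 144), (222, 144), (223, 144), (224, 141), (225, 158), (226, 199), (227, 201), (228, 196), (229, 193), (230, 159), (231, 165), (232, 165), (233, 166)]
[(-60, 120), (-58, 117), (-56, 116), (-54, 118), (-52, 118), (-50, 110), (-48, 103), (-46, 106), (-44, 118), (-42, 132), (-40, 138), (-38, 138), (-36, 133), (-34, 123), (-32, 121), (-30, 126), (-28, 131), (-26, 134), (-24, 136), (-22, 138), (-20, 141), (-18, 145), (-16, 148), (-14, 151), (-12, 152), (-10, 155), (-8, 164), (-6, 175), (-4, 182), (-2, 186), (0, 187), (2, 187), (4, 187), (6, 188), (8, 187), (10, 187), (12, 186), (14, 187), (16, 186), (18, 185), (20, 183), (22, 182), (24, 181), (26, 178), (28, 173), (30, 161), (32, 136), (34, 114), (36, 103), (38, 109), (40, 121), (42, 130), (44, 135), (46, 136), (48, 130), (50, 121), (52, 116), (54, 124), (56, 128), (58, 130), (60, 130)]
```

Call:
jog_arm(moves=[0.01,0,0.06,0,0,0,-1,0.02,0,0.13,0,0,0,-1,0.02,0,0.2,0,0,0,-1,0.02,0,0.27,0,0,0,-1,0.02,0,0.32,0,0,0,-1,0.02,0,0.345,0,0,0,-1,0.02,0,0.345,0,0,0,-1,0.02,0,0.345,0,0,0,-1])

```text
time: 25.45
position: [0.4273, 0.257, 0.0658]
tool_rot: [2.003, 2.419, 0.002]
ft_force: [0.4, 0.5, -0.4]
grip_width: 0.457
grip_force: 15.0
```

```bash
python3 - <<'E'
from h import *
w=snap('wrist','w5');t=snap('top','t5')
b=cv2.imread('pics/w5.png')[60:300,200:440];b=cv2.resize(b,(480,480),interpolation=cv2.INTER_CUBIC)
c=cv2.imread('pics/t5.png')[225:275,210:270];c=cv2.resize(c,(300,250),interpolation=cv2.INTER_CUBIC)
m=np.zeros((480,790,3),np.uint8);m[:,:480]=b;m[:250,485:785]=c;cv2.imwrite('pics/m5.png',m)
s=ctrl.get_state();print(s['position'],s['ft_force'])
g=w['pixels'].astype(int).mean(2);print([(r,int(g[r,312:318].mean())) for r in range(100,240)])
E
```

```text
[0.42734626 0.25700658 0.06585161] [ 0.47335881  0.55947447 -0.10442213]
[(100, 215), (101, 215), (102, 214), (103, 214), (104, 214), (105, 215), (106, 216), (107, 219), (108, 213), (109, 210), (110, 208), (111, 187), (112, 167), (113, 165), (114, 166), (115, 167), (116, 166), (117, 168), (118, 168), (119, 168), (120, 169), (121, 170), (122, 169), (123, 169), (124, 169), (125, 169), (126, 169), (127, 169), (128, 169), (129, 170), (130, 170), (131, 170), (132, 170), (133, 171), (134, 171), (135, 172), (136, 172), (137, 172), (138, 174), (139, 173), (140, 173), (141, 172), (142, 172), (143, 171), (144, 171), (145, 170), (146, 169), (147, 169), (148, 168), (149, 167), (150, 168), (151, 169), (152, 169), (153, 170), (154, 170), (155, 171), (156, 173), (157, 146), (158, 145), (159, 173), (160, 175), (161, 175), (162, 181), (163, 140), (164, 85), (165, 94), (166, 95), (167, 96), (168, 97), (169, 97), (170, 97), (171, 107), (172, 115), (173, 122), (174, 123), (175, 125), (176, 127), (177, 128), (178, 128), (179, 127), (180, 126), (181, 124), (182, 123), (183, 122), (184, 123), (185, 120), (186, 120), (187, 119), (188, 113), (189, 107), (190, 96), (191, 107), (192, 252), (193, 237), (194, 233), (195, 233), (196, 233), (197, 233), (198, 233), (199, 232), (200, 232), (201, 233), (202, 237), (203, 223), (204, 125), (205, 171), (206, 136), (207, 139), (208, 140), (209, 140), (210, 140), (211, 141), (212, 141), (213, 141), (214, 141), (215, 141), (216, 142), (217, 142), (218, 142), (219, 141), (220, 142), (221, 141), (222, 141), (223, 140), (224, 138), (225, 156), (226, 196), (227, 198), (228, 192), (229, 190), (230, 158), (231, 162), (232, 163), (233, 163), (234, 166), (235, 144), (236, 115), (237, 120), (238, 122), (239, 123)]
```

View pics/m5.png

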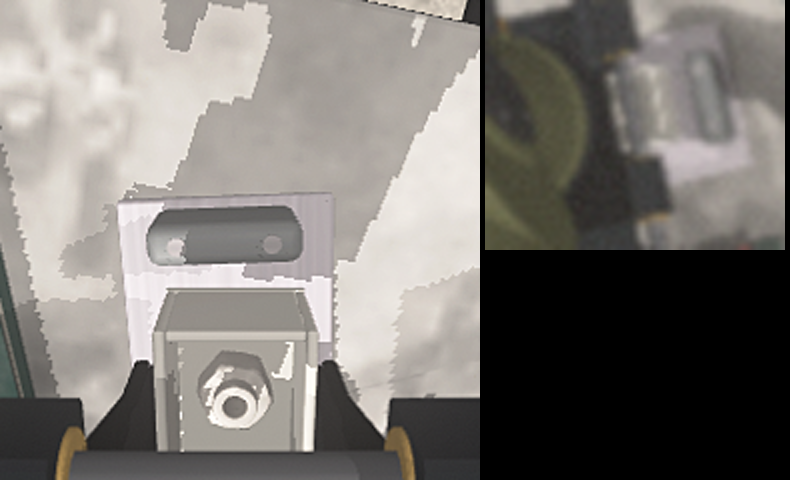

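The boat is just above the cheeks. The cheek's inner top edge is at image row 191, the boat's end bottom edge at row 204 and its outer rim edge at row 225. From these I get the gap.

```bash
python3 - <<'E'
from h import *
w=load('w5');p=ctrl.get_state()['position'][:2];a=.188;X=np.array([np.cos(a),np.sin(a)]);Y=np.array([-np.sin(a),np.cos(a)])
def f(u,r,z): return ((pix(w,(u,r),z)[:2]-p)@np.c_[X,Y]).round(4)
print('cheek in',f(315,191.3,.04),'boat bot',f(315,204,.0528),'rim',f(315,224.7,.0888))
for c in[(119,200),(333,193),(302,240),(147,240),(167,290),(304,289)]:
    print(c,f(200+c[0]/2,60+c[1]/2,.006),f(200+c[0]/2,60+c[1]/2,.04),f(200+c[0]/2,60+c[1]/2,.0528))
E
```

```text
cheek in [-0.0007  0.033 ] boat bot [-0.0007  0.0285] rim [-0.0004  0.0291]
(119, 200) [-0.0413  0.0476] [-0.0349  0.053 ] [-0.0325  0.055 ]
(333, 193) [0.0365 0.0501] [0.031  0.0551] [0.0289 0.0569]
(302, 240) [0.0258 0.0327] [0.0219 0.0403] [0.0205 0.0432]
(147, 240) [-0.0317  0.0327] [-0.0267  0.0404] [-0.0249  0.0432]
(167, 290) [-0.0249  0.0133] [-0.021   0.0239] [-0.0195  0.0279]
(304, 289) [0.0272 0.0136] [0.0231 0.0242] [0.0215 0.0282]
```

The end gap is 4.2 mm against an ideal 4, so I lower it gently.

Call:
jog_arm(moves=[0,0,0.025,0,0,0,-1,0,0,0.05,0,0,0,-1,0,0,0.075,0,0,0,-1,0,0,0.1,0,0,0,-1,0,0,0.12,0,0,0,-1,0,0,0.135,0,0,0,-1,0,0,0.147,0,0,0,-1,0,0,0.152,0,0,0,-1])

```text
time: 26.55
position: [0.4268, 0.2566, 0.0193]
tool_rot: [-2.004, -2.42, -0.0]
ft_force: [-0.7, -0.1, -0.6]
grip_width: 0.459
grip_force: 15.0
```

Call:
jog_arm(moves=[0,0,0.002,0,0,0,-1,0,0,0.004,0,0,0,-1,0,0,0.006,0,0,0,-1,0,0,0.006,0,0,0,-1,0,0,0.006,0,0,0,-1,0,0,0.006,0,0,0,-1,0,0,0.006,0,0,0,-1,0,0,0.006,0,0,0,-1])

```text
time: 27.55
position: [0.4268, 0.2567, 0.0177]
tool_rot: [2.004, 2.42, 0.0]
ft_force: [0.5, -0.2, -0.2]
grip_width: 0.459
grip_force: 15.0
```

Call:
jog_arm(moves=[0,0,0.002,0,0,0,-1,0,0,0.004,0,0,0,-1,0,0,0.006,0,0,0,-1,0,0,0.007,0,0,0,-1,0,0,0.007,0,0,0,-1,0,0,0.007,0,0,0,-1,0,0,0.007,0,0,0,-1,0,0,0.007,0,0,0,-1])

```text
time: 28.55
position: [0.4268, 0.2567, 0.0156]
tool_rot: [2.004, 2.42, 0.0]
ft_force: [0.2, 0.9, -0.9]
grip_width: 0.463
grip_force: 15.0
```

Call:
jog_arm(moves=[0,0,0.002,0,0,0,-1,0,0,0.004,0,0,0,-1,0,0,0.005,0,0,0,-1,0,0,0.005,0,0,0,-1,0,0,0.005,0,0,0,-1,0,0,0.005,0,0,0,-1,0,0,0.005,0,0,0,-1,0,0,0.005,0,0,0,-1])

```text
time: 29.55
position: [0.4269, 0.2567, 0.0153]
tool_rot: [-2.004, -2.419, -0.0]
ft_force: [-2.3, -1.6, 10.0]
grip_width: 0.461
grip_force: 15.0
```

Contact is at 10 N with the boat seated on the floor. I'll ease off slightly, open, and retreat upward.

Call:
jog_arm(moves=[0,0,-0.003,0,0,0,-1,0,0,-0.003,0,0,0,-0.03,0,0,-0.003,0,0,0,0.2,0,0,-0.003,0,0,0,0.6,0,0,-0.003,0,0,0,1,0,0,-0.003,0,0,0,1,0,0,-0.003,0,0,0,1,0,0,-0.003,0,0,0,1])

```text
time: 30.55
position: [0.4268, 0.2567, 0.015]
tool_rot: [2.004, 2.42, 0.0]
ft_force: [1.2, -0.4, -1.0]
grip_width: 0.984
grip_force: 0.0
```

Call:
jog_arm(moves=[0,0,-0.03,0,0,0,1,0,0,-0.1,0,0,0,1,0,0,-0.2,0,0,0,1,0,0,-0.3,0,0,0,1,0,0,-0.4,0,0,0,1,0,0,-0.5,0,0,0,1,0,0,-0.55,0,0,0,1,0,0,-0.55,0,0,0,1])

```text
time: 31.55
position: [0.4273, 0.257, 0.181]
tool_rot: [2.003, 2.419, 0.004]
ft_force: [0.7, -0.4, -0.4]
grip_width: 1.003
grip_force: 0.0
```

```bash
python3 - <<'E'
from h import *
s=snap('side','s6');snap('wrist','w6')
a=cv2.resize(cv2.imread('pics/s6.png')[110:350,290:410],(300,600),interpolation=cv2.INTER_CUBIC)
b=cv2.imread('pics/w6.png')[50:310,200:450];b=cv2.resize(b,(500,520),interpolation=cv2.INTER_CUBIC)
m=np.zeros((600,800,3),np.uint8);m[:,:300]=a;m[:520,300:]=b;cv2.imwrite('pics/m6.png',m)
E
```

```text
(no output)
```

View pics/m6.png

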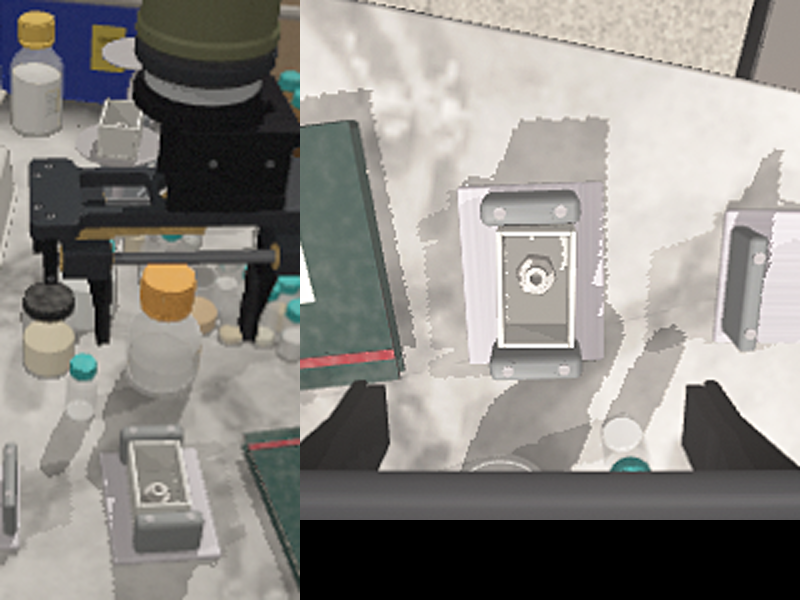

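The boat stands flat between the cheeks, rim about (497–575, 232–348) in the right-hand panel, with its nut inside. The other boat is still on the left pan at (120,130) in the left-hand panel, and the arm is clear, so I hand in.

```bash
python3 -c "
from bench import ctrl
print(ctrl.close_job())"
```

```text
the job is handed in; nothing more can be done
None
```

I weighed the two boats, set the heavier one (from the right pan) flat in the bay, left the lighter one on the left pan, and handed the job in at about 32 s; the hand-in gave no verdict.

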